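Put the bedside things back in their own places

ROBOT

A 6-joint arm with a two-finger parallel gripper is mounted at the origin on the work surface. World frame = base frame: x ahead of the robot, y to its left, z up, the work surface at z = 0. Lengths are in m, angles in rad, forces in N, time in s.
With the tool pointing down it reaches from about 0.25 to 0.8 m from the base axis. Payload 8.5 kg.
Tool frame: the origin (TCP) lies at the very end of the fingers, on their centre line; the grasp point (between the pads) lies 19 mm behind it; z points along the fingers, y is the line along which they close (so a half turn about z gives the same grasp; the last joint's range is limited). The gripper opens to 85 mm and grips with 20 to 120 N. Pads are 22 mm wide; open, the fingers measure 114 mm over their backs; the gripper's body (76 mm by 85 mm) begins 54 mm behind the grasp point. The pads swing forward as they close: fully open they stand 13 mm farther back than shut.
Start: joints at [-1.126, 0.238, -0.013, 1.319, 0, 1.571], TCP at [0.226, -0.474, 0.231] pointing down, gripper open.
Joint ranges: [-2.66, 2.66], [-1.03, 1.9], [-1.14, 1.46], [-1.82, 2.27], [-1.45, 1.34], [-3.14, 3.14]. Speed limits (rad/s): [2.22, 2.22, 2.79, 3.14, 3.14, 3.14].

INTERFACE

Orientations are given as a rotation vector (axis times angle).
In Python, from workcell import get_obs, cams, bot, models gives the robot as it stands.
- The arm moves only by the tool drive_tool, never from a script. Its argument "commands" is a list of rows, each an object of numbers: "x", "y", "z": the shift along the tool's x, y, z in fractions of the full range, 1 being 800 mm; "yaw": the turn about the tool's z in shares of pi rad (1.0 is pi rad). A call has 1 to 8 rows; each row is the pose to reach, as a shift and turn from the pose commanded when the call began, along the tool's axes at that moment; what a row does not reach only later rows make up. A row lasts 1/10 s, in which the tool goes at most 50 mm and 8.59 degrees, less where a joint would pass 70% of its speed; a pose out of reach is approached as far as the arm can. A call with a gripper value outside its range is refused whole. "grip" is the closure, from 0 (fully open) to 1 (shut), set as the call begins (left out, the last holds). The fingers move at their own pace and stop on an object; the grip force is fixed at half the most. Time passes only in rows, so rows that repeat a pose let the fingers close. It gives the time, the measured TCP pose, the force, the opening and the grip force at its end, in the units of the state.
- get_obs(): the state, without advancing time (a new reading comes with each control period).
- cams.capture(name): name is "side" or "top"; returns a dict with "pixels" (400x640x3 uint8, red, green, blue), "camera_matrix" (3x3 intrinsics, pixels), "extrinsics" (4x4, takes a point from camera to world coordinates). Camera axes: x right, y up, looking along -z (the intrinsics and any distortion apply to the point x, -y, -z); pixel columns grow to the right and rows downward; lengths in m; the calibration is good to about 2 mm. A picture is of the moment at which its call begins. There is no depth.
- bot.job_done(): hands the job in; it is judged then, once.
Trained networks look in a picture, given as the dict that the camera call returned (one of the last four; its "shot" number tells which), for a name from the list of things; names that differ only in an ending like _2 or _b are one class to them, and where a whole thing is asked for, a point or a joint stands for the part that bears it (a point fixed in the world has none). Each returns a list of dicts, best first, with "score" (0 to 1); they miss things now and then, are a little off and sometimes report something else, mostly with a low value. They report only what shows in the picture. A call takes as long as a camera call.
- models.spot_in(picture, query): "at" ([column, row] in pixels, amid what is visible of it).
- models.regions_of(picture, query): "pixels" (400x640 bool, what is visible of it) and "at" ([column, row] in pixels, amid what is visible of it).
- models.spot_point(picture, query): "at" ([column, row] in pixels: a listed point, or the origin of a listed thing).
The state is a dict: "clock": time; "joint_pos": joint angles; "joint_velocities": joint speeds; "effort": joint torques, N m; "eef_pos": TCP position; "eef_rot": TCP orientation; "ft_force": force on the tool from outside, world axes, zero at the start; "ft_torque": the same for the moment, N m; "width": finger opening in m; "gripper_force": force on a finger pad.
Only numpy, scipy, OpenCV 4.12 (cv2) and the standard library are available. Lean on these libraries where they do the work, as an engineer would, in place of code of your own. Each camera call takes 0.05 s, during which the arm holds its last target. There are 200 camera calls.

TASK

On this bedroom sideboard three things each stand on another's place: put the potted succulent in the round rimmed saucer, the lidded candle jar on the square marble slab, and the alarm clock in the three-sided wooden dock, square to it and with its dial looking out of the dock's open side. The round cork mat is empty and may serve as a spare spot on the way. Keep all three upright, set them down in the middle of their places rather than dropping them, let go, and leave the drinking glass and the lotion bottle where they are.

Things in the scene. Friction and masses are not known exactly. Their poses are not given: they have to be found in the camera images.
- plant: potted succulent: round brown woven pot 55 mm tall, 62 mm across at the foot and 66 mm at the top, with a green leaf rosette narrower than the pot rising to 90 mm; about 250 g. Origin: centre of its underside, z up. It starts in the dock.
- candle: candle jar: upright amber glass cylinder 60 mm across, with a pale label band and a flat pale wooden lid 62 mm across; 72 mm tall in all; about 300 g. Origin: centre of its underside, z up. It starts in the saucer.
- clock: alarm clock: white upright block 50 mm deep (its x), 84 mm wide (its y), 72 mm tall; round white dial with black rim and hands on its +x face; black snooze bar 56 x 12 mm on its top, 13 mm behind the middle (towards -x), 4 mm proud. About 300 g. Origin: centre of its underside, z up. Starts on the slab. Pick it across its 50 mm depth.
- clock_dial (a point): centre of the clock's dial, 25 mm ahead (+x of the clock) of the clock's middle and 37 mm above its underside; axes as the clock's
- saucer: place of the plant: round terracotta saucer fixed to the table, 104 mm across, floor 5 mm above the table, rim 8 mm thick and 14 mm high, inside 88 mm across. Origin: centre of its underside, on the table, z up.
- slab: place of the candle: square marble slab fixed to the table, 110 x 110 mm, flat top 10 mm above the table, no rim. Origin: centre of its underside, z up.
- dock: place of the clock: wooden tray with grey floor and dark walls, fixed to the table, 82 mm deep (its x), 116 mm wide (its y), floor 6 mm above the table; walls 6 mm thick, 14 mm high at its back (-x) and both sides, +x side open. Inside it is 104 mm wide, from 35 mm behind the origin to the open edge 41 mm ahead. Origin: centre of underside. The dial is to look along the dock's +x.
- mat: spare spot: flat round cork mat fixed to the table, 130 mm across, 4 mm thick, empty at the start. Origin: centre of its underside, z up.
- tumbler: bystander: loose clear drinking glass, 68 mm across, 95 mm tall, to be left alone. Origin: centre of its underside.
- lotion: bystander: loose grey lotion bottle with black cap, 44 mm across, 105 mm tall, to be left alone. Origin: centre of its underside.

How it is judged:
At the end, for the whole second after the job is handed in: Plant in saucer, candle on slab, clock in dock: each within 15 mm of its place's middle, at most 4 mm off its floor, within 6 degrees of upright, still, released; clock square to the dock within 14 degrees, dial to its open side; glass and lotion bottle moved under 40 mm (horizontal distance between plant and saucer below 0.015 m and z of plant in the frame of saucer below 0.009 m and angle between each of plant, candle, clock's own z axis and vertical below 0.1 rad and linear speed of each of plant, candle, clock below 0.02 m/s and contact force between the fingers and plant below 0.05 N and horizontal distance between candle and slab below 0.015 m and z of candle in the frame of slab below 0.014 m and contact force between the fingers and candle below 0.05 N and horizontal distance between clock and dock below 0.015 m and z of clock in the frame of dock below 0.01 m and contact force between the fingers and clock below 0.05 N and angle between the x axis of clock and the x axis of dock, either way round below 0.25 rad and x of clock_dial in the frame of dock above 0.005 m and distance of each of tumbler, lotion from where it was at the start of the episode below 0.04 m); the robot touches nothing.
It fails at once if the plant, candle or clock is tipped over (leans more than 35 degrees) (angle between any of plant, candle, clock's own z axis and vertical above 0.6 rad).
It fails at once if the plant, candle or clock is dropped (falls free of the fingers faster than 0.7 m/s) ((linear speed of plant above 0.7 m/s and contact force between the fingers and plant below 0.05 N) or (linear speed of candle above 0.7 m/s and contact force between the fingers and candle below 0.05 N) or (linear speed of clock above 0.7 m/s and contact force between the fingers and clock below 0.05 N)).
It fails at once if the drinking glass is knocked over or pushed more than 40 mm (distance of tumbler from where it was at the start of the episode above 0.04 m or angle between tumbler's own z axis and vertical above 0.4 rad).
It fails at once if the lotion bottle is knocked over or pushed more than 40 mm (distance of lotion from where it was at the start of the episode above 0.04 m or angle between lotion's own z axis and vertical above 0.4 rad).
It also fails if it takes over 106 s, if anything falls off the work surface, if the arm or the gripper's body presses on something with over 40 N, if the wrist force passes 120 N, or if a joint passes its speed limit or range.

## Working session

There is one attempt and no reset: what is moved stays moved. The work goes in short steps, Python scripts to look and compute and a tool call to move; the robot and the scene stay as the last step left them, time stands still between calls to the robot, and variables do not carry over. Pictures are saved under pics/ and viewed, at most 14 in all, crops included, and the job is handed in when it is done.

Besides the shell and the picture viewer there is one more tool, called after "Emit:" as name([rows], argument=value, ...), one row to a line, values as JSON. drive_tool: Moves the arm, as the interface text tells. Its arguments: {"type":"object","properties":{"commands":{"type":"array"},"grip":{"type":"number"}},"required":["commands"]}

```bash
mkdir -p pics; cat > h.py <<'E'
import numpy as np, cv2
from workcell import get_obs, cams, bot, models
def ray(p,uv):
    K=np.array(p["camera_matrix"]);E=np.array(p["extrinsics"])
    d=np.linalg.inv(K)@[uv[0],uv[1],1]; d=E[:3,:3]@[d[0],-d[1],-d[2]]
    return E[:3,3],d
def at_z(p,uv,z):
    o,d=ray(p,uv); return o+d*(z-o[2])/d[2]
def proj(p,P):
    E=np.array(p["extrinsics"]);c=E[:3,:3].T@(np.array(P)-E[:3,3]);q=np.array(p["camera_matrix"])@[c[0],-c[1],-c[2]];return q[:2]/q[2]
def tri(a,ua,b,ub):
    o1,d1=ray(a,ua);o2,d2=ray(b,ub)
    s=np.linalg.lstsq(np.c_[d1,-d2],o2-o1,rcond=None)[0]
    x,y=o1+s[0]*d1,o2+s[1]*d2; return (x+y)/2,np.linalg.norm(x-y)
def save(p,n): cv2.imwrite(f"pics/{n}.png",p["pixels"][:,:,::-1])
E
python3 - <<'E'
from h import *
t=cams.capture("top");s=cams.capture("side");save(t,"t0");save(s,"s0")
np.set_printoptions(precision=4,suppress=True)
for p in(t,s):print(p["extrinsics"],p["camera_matrix"],[k for k in p])
for n in["plant","candle","clock","clock_dial","saucer","slab","dock","mat","tumbler","lotion"]:
  for p,l in((t,"t"),(s,"s")):
    r=models.spot_point(p,n)
    print(n,l,[(np.round(q["at"],1),round(q["score"],2),at_z(p,q["at"],0.037 if "dial" in n else 0.005)) for q in r[:2]])
o=get_obs();print(o["clock"],o["eef_pos"],o["eef_rot"],o["width"])
E
```

```text
[[-0.0117  0.9868 -0.1614  0.3892]
 [-0.9999 -0.0123 -0.0028 -0.0227]
 [-0.0047  0.1614  0.9869  1.1348]
 [ 0.      0.      0.      1.    ]] [[407.6331   0.     328.6212]
 [  0.     407.6331 199.4745]
 [  0.       0.       1.    ]] ['pixels', 'camera_matrix', 'extrinsics', 'shot']
[[-0.9821  0.1199 -0.1455  0.3992]
 [-0.1881 -0.5779  0.7941  0.7661]
 [ 0.0111  0.8073  0.5901  0.6457]
 [ 0.      0.      0.      1.    ]] [[368.2614   0.     319.7307]
 [  0.     368.2614 198.4957]
 [  0.       0.       1.    ]] ['pixels', 'camera_matrix', 'extrinsics', 'shot']
plant t [(array([273.7, 189.4]), 0.83, array([0.6048, 0.1351, 0.005 ]))]
plant s [(array([284.3, 250.1]), 0.79, array([0.6022, 0.1338, 0.005 ]))]
candle t [(array([209.1, 243. ]), 0.68, array([0.4563, 0.3123, 0.005 ]))]
candle s [(array([325.7, 323.8]), 0.71, array([0.465, 0.321, 0.005]))]
clock t [(array([355.1, 174.7]), 0.67, array([ 0.6443, -0.0954,  0.005 ]))]
clock s [(array([289.6, 195.8]), 0.93, array([ 0.6475, -0.0913,  0.005 ]))]
clock_dial t []
clock_dial s [(array([286.9, 178.6]), 0.79, array([ 0.6655, -0.133 ,  0.037 ]
[... 408 characters left out ...]
49, -0.0934,  0.005 ]))]
dock t [(array([268.1, 189.3]), 0.86, array([0.6053, 0.1509, 0.005 ]))]
dock s [(array([283.4, 256.3]), 0.6, array([0.5987, 0.1548, 0.005 ]))]
mat t [(array([425.4, 228.6]), 0.94, array([ 0.4889, -0.2869,  0.005 ]))]
mat s [(array([348.9, 169.1]), 0.91, array([ 0.4935, -0.2781,  0.005 ]))]
tumbler t [(array([334.1, 240.5]), 0.93, array([ 0.459 , -0.0333,  0.005 ]))]
tumbler s [(array([351.8, 218.2]), 0.7, array([ 0.4534, -0.0239,  0.005 ]))]
lotion t [(array([442.8, 172.9]), 0.65, array([ 0.6464, -0.3441,  0.005 ]))]
lotion s [(array([302.9, 159.4]), 0.74, array([ 0.6569, -0.3087,  0.005 ]))]
1.1 [ 0.2259 -0.4739  0.2313] [-3.0641 -0.6929  0.0001] 0.08524992133943249
```

```bash
python3 - <<'E'
import cv2
a=cv2.imread("pics/t0.png")[120:300,150:490];b=cv2.imread("pics/s0.png")[110:360,210:430]
cv2.imwrite("pics/t0c.png",cv2.resize(a,(0,0),fx=2.35,fy=2.35,interpolation=2));cv2.imwrite("pics/s0c.png",cv2.resize(b,(0,0),fx=2.4,fy=2.4,interpolation=2))
E
```

```text
(no output)
```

View pics/t0c.png

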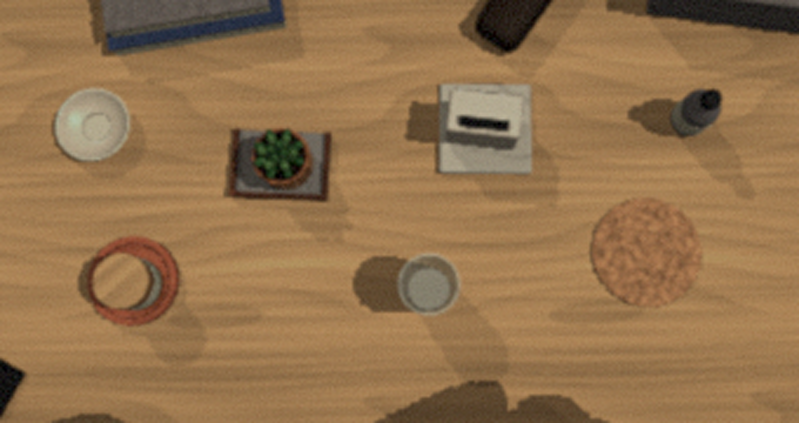

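View pics/s0c.png

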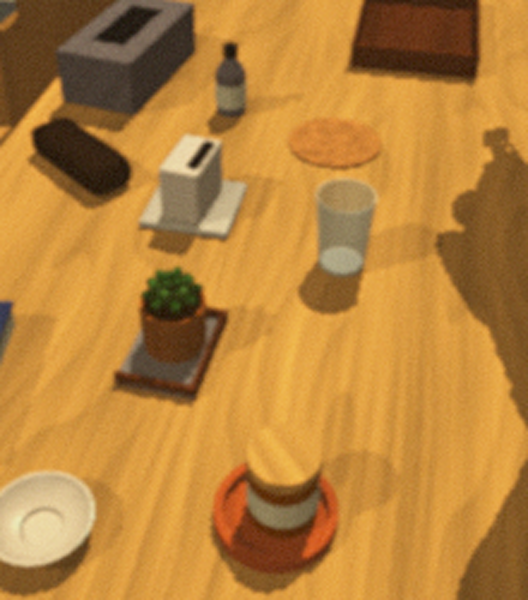

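The top view shows the dock (crop 280,165) with walls left, right and nearest the robot, so it opens away from it, towards +x. The clock's snooze bar (483,123) is on the robot side, so its dial already faces about +x. The candle is in the saucer (130,280), and the mat (645,250) is empty. Next I'll refine the poses by silhouette fitting.

```bash
cat > fit.py <<'E'
from h import *
from scipy.optimize import minimize
def cyl(L):
    a=np.linspace(0,2*np.pi,40,endpoint=False)
    return np.vstack([np.c_[r*np.cos(a),r*np.sin(a),0*a+z] for r,z in L])
def box(x0,x1,w,z0,z1): return np.array([[x,y,z] for x in(x0,x1) for y in(-w/2,w/2) for z in(z0,z1)])
M=dict(plant=cyl([(.031,0),(.033,.055),(.022,.085)]),candle=cyl([(.030,0),(.031,.072)]),clock=np.vstack([box(-.025,.025,.084,0,.072),box(-.019,-.007,.056,.072,.076)]),
 saucer=cyl([(.052,0),(.052,.014)]),slab=box(-.055,.055,.11,0,.01),dock=np.vstack([box(-.041,-.035,.116,0,.014),box(-.041,.041,.116,0,.012)]),mat=cyl([(.065,0),(.065,.004)]),
 tumbler=cyl([(.034,0),(.034,.095)]),lotion=cyl([(.022,0),(.022,.07),(.01,.105)]))
S=4
def hullmask(uv):
    m=np.zeros((400*S,640*S),np.uint8);cv2.fillConvexPoly(m,cv2.convexHull((uv*S).astype(np.float32)).astype(np.int32),1);return m>0
def fit(n,pics,z0,x0,th0=0.,yaw=False):
    obs=[]
    for p in pics:
        r=models.regions_of(p,n)
        r=[q for q in r if np.linalg.norm(np.array(q["at"])-proj(p,[*x0,z0+.02]))<45]
        if not r: continue
        m=np.array(r[0]["pixels"],np.uint8)
        c,l,st,_=cv2.connectedComponentsWithStats(m);k=1+np.argmax(st[1:,4]) if c>1 else 0
        ys,xs=np.nonzero(l==k)
        # pixel outlines
        uv=np.vstack([np.c_[xs+a,ys+b] for a in(0,1) for b in(0,1)])-0.0
        obs.append((p,hullmask(uv),r[0]["score"]))
    def f(v):
        c,s=np.cos(v[2]*yaw+th0),np.sin(v[2]*yaw+th0)
        W=M[n]@np.array([[c,s,0],[-s,c,0],[0,0,1]])+[v[0],v[1],z0]
        t=0
        for p,m,_ in obs:
            h=hullmask(np.array([proj(p,w) for w in W])+.5)
            t+=1-(h&m).sum()/(h|m).sum()
        return t/max(len(obs),1)
    sim=np.array([[*x0,0],[x0[0]+.012,x0[1],.1],[x0[0],x0[1]+.012,-.1],[x0[0]-.01,x0[1]-.01,.15]])
    r=minimize(f,sim[0],method="Nelder-Mead",options=dict(initial_simplex=sim,maxiter=90,xatol=2e-4,fatol=1e-4))
    return r.x[:2],r.x[2]*yaw+th0,r.fun,[o[2] for o in obs]
E
cat > m0.py <<'E'
from fit import *
import sys
t=cams.capture("top");s=cams.capture("side")
for n,z,x,th,y in [("plant",.006,(.604,.135),0,0),("candle",.005,(.46,.315),0,0),("clock",.010,(.646,-.093),-.14,1),("saucer",0,(.461,.32),0,0),("slab",0,(.642,-.09),0,1),("dock",0,(.604,.151),0,1),("mat",0,(.491,-.282),0,0),("tumbler",0,(.457,-.03),0,0),("lotion",0,(.65,-.33),0,0)]:
    for nm,pp in (("ts",[t,s]),("t",[t]),("s",[s])):
        X,a,e,sc=fit(n,pp,z,x,th,y);print(n,nm,np.round(X,4),round(a,3),round(e,3),np.round(sc,2))
E
python3 m0.py
```

```text
plant ts [0.6048 0.1432] 0.0 0.053 [0.92]
plant t [0.604 0.135] 0.0 0.0 []
plant s [0.6048 0.1432] 0.0 0.053 [0.92]
candle ts [0.4616 0.3135] 0.0 0.056 [0.63 0.57]
candle t [0.4614 0.3131] 0.0 0.024 [0.63]
candle s [0.4631 0.3153] 0.0 0.057 [0.57]
clock ts [ 0.647  -0.0922] -0.121 0.047 [0.94 0.61]
clock t [ 0.6463 -0.0924] -0.108 0.049 [0.94]
clock s [ 0.6469 -0.0918] -0.135 0.039 [0.61]
saucer ts [0.4664 0.3207] 0.0 0.084 [0.87 0.67]
saucer t [0.4652 0.3192] 0.0 0.036 [0.87]
saucer s [0.4671 0.3231] 0.0 0.093 [0.67]
slab ts [ 0.6441 -0.0956] -0.008 0.097 [0.84 0.59]
slab t [ 0.6433 -0.096 ] -0.01 0.03 [0.84]
slab s [ 0.646  -0.0945] -0.023 0.148 [0.59]
dock ts [0.6024 0.1504] -0.071 0.111 [0.89 0.69]
dock t [0.6034 0.1483] -0.051 0.034 [0.89]
dock s [0.601  0.1528] -0.062 0.15 [0.69]
mat ts [ 0.4944 -0.2857] 0.0 0.033 [0.86 0.61]
mat t [ 0.4935 -0.2863] 0.0 0.024 [0.86]
mat s [ 0.4946 -0.2852] 0.0 0.039 [0.61]
tumbler ts [ 0.4546 -0.0269] 0.0 0.086 [0.87 0.71]
tumbler t [ 0.4538 -0.0265] 0.0 0.04 [0.87]
tumbler s [ 0.4557 -0.0321] 0.0 0.1 [0.71]
lotion ts [ 0.6548 -0.3442] 0.0 0.083 [0.72 0.79]
lotion t [ 0.6528 -0.3435] 0.0 0.094 [0.72]
lotion s [ 0.6557 -0.344 ] 0.0 0.044 [0.79]
```

The rows are not in the units I measure in: shifts go in shares of 800 mm and turns go in shares of pi rad. I convert before sending: -0.29 m is -0.3625, 0.26 m is 0.325, -1.126 rad is -0.3584.

Emit:
drive_tool([
  {"x": 0.325, "y": -0.3625, "yaw": -0.3584},
  {"x": 0.325, "y": -0.3625, "yaw": -0.3584},
  {"x": 0.325, "y": -0.3625, "yaw": -0.3584},
  {"x": 0.325, "y": -0.3625, "yaw": -0.3584},
  {"x": 0.325, "y": -0.3625, "yaw": -0.3584},
  {"x": 0.325, "y": -0.3625, "yaw": -0.3584},
  {"x": 0.325, "y": -0.3625, "yaw": -0.3584},
  {"x": 0.325, "y": -0.3625, "yaw": -0.3584},
], grip=0)

```text
validation failed for argument at $.co...
```

Converted, -0.29 m is -0.3625, 0.26 m is 0.325, -1.126 rad is -0.3584.

Emit:
drive_tool([
  {"x": 0.325, "y": -0.3625, "z": 0, "yaw": -0.3584},
  {"x": 0.325, "y": -0.3625, "z": 0, "yaw": -0.3584},
  {"x": 0.325, "y": -0.3625, "z": 0, "yaw": -0.3584},
  {"x": 0.325, "y": -0.3625, "z": 0, "yaw": -0.3584},
  {"x": 0.325, "y": -0.3625, "z": 0, "yaw": -0.3584},
  {"x": 0.325, "y": -0.3625, "z": 0, "yaw": -0.3584},
  {"x": 0.325, "y": -0.3625, "z": 0, "yaw": -0.3584},
  {"x": 0.325, "y": -0.3625, "z": 0, "yaw": -0.3584},
], grip=0)

```text
clock: 3.8
eef_pos: [0.3359, -0.098, 0.2316]
eef_rot: [2.214, 2.228, 0.001]
ft_force: [0.7, 0.5, 0.3]
width: 0.0856
gripper_force: 0.0
```

Converted, 0.37 m is 0.4625, 0.11 m is 0.1375.

Emit:
drive_tool([
  {"x": 0.4625, "y": 0.1375, "z": 0, "yaw": 0},
  {"x": 0.4625, "y": 0.1375, "z": 0, "yaw": 0},
  {"x": 0.4625, "y": 0.1375, "z": 0, "yaw": 0},
  {"x": 0.4625, "y": 0.1375, "z": 0, "yaw": 0},
  {"x": 0.4625, "y": 0.1375, "z": 0, "yaw": 0},
  {"x": 0.4625, "y": 0.1375, "z": 0, "yaw": 0},
  {"x": 0.4625, "y": 0.1375, "z": 0, "yaw": 0},
  {"x": 0.4625, "y": 0.1375, "z": 0, "yaw": 0},
])

```text
clock: 4.6
eef_pos: [0.4462, 0.2729, 0.2311]
eef_rot: [-2.22, -2.223, -0.001]
ft_force: [0.3, -0.4, 0.9]
width: 0.0851
gripper_force: 0.0
```

Converted, 0.11 m is 0.1375, 0.08 m is 0.1.

Emit:
drive_tool([
  {"x": 0.055, "y": 0.02, "z": 0, "yaw": 0},
  {"x": 0.055, "y": 0.02, "z": 0.05, "yaw": 0},
  {"x": 0.055, "y": 0.02, "z": 0.1, "yaw": 0},
  {"x": 0.055, "y": 0.02, "z": 0.1375, "yaw": 0},
  {"x": 0.055, "y": 0.02, "z": 0.1375, "yaw": 0},
  {"x": 0.055, "y": 0.02, "z": 0.1375, "yaw": 0},
])

```text
clock: 5.2
eef_pos: [0.4618, 0.3138, 0.1219]
eef_rot: [-2.221, -2.221, 0.001]
ft_force: [-1.1, -0.3, 0.2]
width: 0.0852
gripper_force: 0.0
```

```bash
python3 - <<'E'
from h import *
s=cams.capture("side");save(s,"s1");o=get_obs();print(o["eef_pos"],o["eef_rot"],o["joint_pos"])
t=cams.capture("top")
a=cv2.resize(t["pixels"][150:330,120:340],(0,0),fx=1.8,fy=1.8);b=cv2.resize(s["pixels"][200:400,210:430],(0,0),fx=1.8,fy=1.8)
cv2.imwrite("pics/c1.png",np.hstack([a[:324],b[:324]])[:,:,::-1])
E
```

```text
[0.46250805 0.31419944 0.1228649 ] [2.22141352 2.22114261 0.00264   ] [ 5.96675035e-01  3.51163758e-01 -1.38006849e-01  1.07993162e+00
  8.93386546e-05  2.16759340e+00]
```

View pics/c1.png

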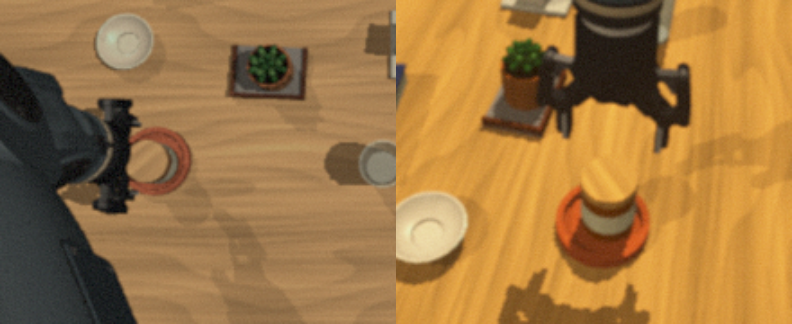

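The gripper is above the candle (side crop 610,190), fingers straddling it front to back.

Converted, 0.092 m is 0.115, 0.03 m is 0.0375.

Emit:
drive_tool([
  {"x": 0, "y": 0, "z": 0.0375, "yaw": 0},
  {"x": 0, "y": 0, "z": 0.075, "yaw": 0},
  {"x": 0, "y": 0, "z": 0.1, "yaw": 0},
  {"x": 0, "y": 0, "z": 0.115, "yaw": 0},
  {"x": 0, "y": 0, "z": 0.115, "yaw": 0},
  {"x": 0, "y": 0, "z": 0.115, "yaw": 0},
])

```text
clock: 5.9
eef_pos: [0.4627, 0.3143, 0.0307]
eef_rot: [2.221, 2.221, 0.003]
ft_force: [-0.1, 0.1, 0.8]
width: 0.0856
gripper_force: 0.0
```

Emit:
drive_tool([
  {"x": 0, "y": 0, "z": 0, "yaw": 0},
  {"x": 0, "y": 0, "z": 0, "yaw": 0},
  {"x": 0, "y": 0, "z": 0, "yaw": 0},
  {"x": 0, "y": 0, "z": 0, "yaw": 0},
  {"x": 0, "y": 0, "z": 0, "yaw": 0},
  {"x": 0, "y": 0, "z": 0, "yaw": 0},
  {"x": 0, "y": 0, "z": 0, "yaw": 0},
  {"x": 0, "y": 0, "z": 0, "yaw": 0},
], grip=1)

```text
clock: 6.7
eef_pos: [0.4626, 0.3144, 0.0309]
eef_rot: [2.221, 2.221, 0.004]
ft_force: [-0.2, -0.8, 7.8]
width: 0.0604
gripper_force: 62.6
```

Converted, -0.14 m is -0.175, -0.03 m is -0.0375.

Emit:
drive_tool([
  {"x": 0, "y": 0, "z": -0.025, "yaw": 0},
  {"x": 0, "y": 0, "z": -0.0625, "yaw": 0},
  {"x": 0, "y": 0, "z": -0.1125, "yaw": 0},
  {"x": 0, "y": 0, "z": -0.15, "yaw": 0},
  {"x": 0, "y": 0, "z": -0.175, "yaw": 0},
  {"x": -0.0125, "y": 0, "z": -0.175, "yaw": 0},
  {"x": -0.0375, "y": 0, "z": -0.175, "yaw": 0},
  {"x": -0.075, "y": 0, "z": -0.175, "yaw": 0},
])

```text
clock: 7.5
eef_pos: [0.4611, 0.2531, 0.168]
eef_rot: [-2.219, -2.223, 0.002]
ft_force: [0.6, 0.0, -3.2]
width: 0.0602
gripper_force: 65.8
```

Converted, -0.32 m is -0.4, -0.28 m is -0.35.

Emit:
drive_tool([
  {"x": -0.05, "y": 0, "z": 0, "yaw": 0},
  {"x": -0.1, "y": 0, "z": 0, "yaw": 0},
  {"x": -0.15, "y": 0.0125, "z": 0, "yaw": 0},
  {"x": -0.2, "y": 0.0125, "z": 0, "yaw": 0},
  {"x": -0.25, "y": 0.025, "z": 0, "yaw": 0},
  {"x": -0.3, "y": 0.025, "z": 0, "yaw": 0},
  {"x": -0.35, "y": 0.0375, "z": 0, "yaw": 0},
  {"x": -0.4, "y": 0.0375, "z": 0, "yaw": 0},
])

```text
clock: 8.3
eef_pos: [0.4914, -0.0683, 0.168]
eef_rot: [-2.221, -2.221, 0.001]
ft_force: [1.7, 0.1, -3.5]
width: 0.0601
gripper_force: 66.0
```

Converted, -0.22 m is -0.275, -0.21 m is -0.2625.

Emit:
drive_tool([
  {"x": -0.05, "y": 0, "z": 0, "yaw": 0},
  {"x": -0.1, "y": 0, "z": 0, "yaw": 0},
  {"x": -0.15, "y": 0, "z": 0, "yaw": 0},
  {"x": -0.2, "y": 0, "z": 0, "yaw": 0},
  {"x": -0.2375, "y": 0, "z": 0, "yaw": 0},
  {"x": -0.2625, "y": 0, "z": 0, "yaw": 0},
  {"x": -0.275, "y": 0, "z": 0, "yaw": 0},
  {"x": -0.275, "y": 0, "z": 0, "yaw": 0},
])

```text
clock: 9.1
eef_pos: [0.4909, -0.287, 0.1681]
eef_rot: [-2.222, -2.218, 0.001]
ft_force: [0.2, 0.1, -3.0]
width: 0.06
gripper_force: 66.0
```

Converted, 0.138 m is 0.1725, 0.137 m is 0.1713.

Emit:
drive_tool([
  {"x": 0, "y": 0, "z": 0.0375, "yaw": 0},
  {"x": 0, "y": 0, "z": 0.0813, "yaw": 0},
  {"x": 0, "y": 0, "z": 0.1188, "yaw": 0},
  {"x": 0, "y": 0, "z": 0.1475, "yaw": 0},
  {"x": 0, "y": 0, "z": 0.1625, "yaw": 0},
  {"x": 0, "y": 0, "z": 0.1688, "yaw": 0},
  {"x": 0, "y": 0, "z": 0.1713, "yaw": 0},
  {"x": 0, "y": 0, "z": 0.1725, "yaw": 0},
])

```text
clock: 9.9
eef_pos: [0.4924, -0.2863, 0.0322]
eef_rot: [2.22, 2.221, 0.001]
ft_force: [0.9, -0.7, -3.1]
width: 0.0601
gripper_force: 66.0
```

Converted, 0.001 m is 0.0013.

Emit:
drive_tool([
  {"x": 0, "y": 0, "z": 0.0013, "yaw": 0},
  {"x": 0, "y": 0, "z": 0.0013, "yaw": 0},
])

```text
clock: 10.1
eef_pos: [0.4922, -0.2865, 0.0309]
eef_rot: [2.221, 2.221, 0.001]
ft_force: [0.0, -0.3, -4.1]
width: 0.0599
gripper_force: 66.0
```

Converted, 0.002 m is 0.0025, 0.001 m is 0.0013.

Emit:
drive_tool([
  {"x": 0, "y": 0, "z": 0.0013, "yaw": 0},
  {"x": 0, "y": 0, "z": 0.0025, "yaw": 0},
  {"x": 0, "y": 0, "z": 0.0025, "yaw": 0},
])

```text
clock: 10.4
eef_pos: [0.4924, -0.2866, 0.0299]
eef_rot: [2.22, 2.22, 0.001]
ft_force: [-1.8, 2.2, 11.1]
width: 0.0596
gripper_force: 66.0
```

Converted, -0.08 m is -0.1, -0.04 m is -0.05.

Emit:
drive_tool([
  {"x": 0, "y": 0, "z": 0, "yaw": 0},
  {"x": 0, "y": 0, "z": 0, "yaw": 0},
  {"x": 0, "y": 0, "z": 0, "yaw": 0},
  {"x": 0, "y": 0, "z": 0, "yaw": 0},
  {"x": 0, "y": 0, "z": 0, "yaw": 0},
  {"x": 0, "y": 0, "z": -0.0125, "yaw": 0},
  {"x": 0, "y": 0, "z": -0.05, "yaw": 0},
  {"x": 0, "y": 0, "z": -0.1, "yaw": 0},
], grip=0)

```text
clock: 11.2
eef_pos: [0.4907, -0.2856, 0.1083]
eef_rot: [-2.219, -2.219, 0.001]
ft_force: [0.9, -0.2, -0.9]
width: 0.0852
gripper_force: 0.0
```

Emit:
drive_tool([
  {"x": 0, "y": 0, "z": -0.05, "yaw": 0},
  {"x": 0.025, "y": 0, "z": -0.1, "yaw": 0},
  {"x": 0.075, "y": 0, "z": -0.1, "yaw": 0},
])

```text
clock: 11.5
eef_pos: [0.4944, -0.2285, 0.1943]
eef_rot: [2.218, 2.212, 0.005]
ft_force: [1.1, -0.2, 0.4]
width: 0.0854
gripper_force: 0.0
```

```bash
cat > m1.py <<'E'
from fit import *
o=get_obs();print(o["eef_pos"],o["width"])
t=cams.capture("top");s=cams.capture("side");save(t,"t2");save(s,"s2")
for n,z,x,th,y in [("plant",.006,(.604,.141),0,0),("saucer",0,(.465,.32),0,0),("clock",.010,(.646,-.093),-.14,1),("candle",.004,(.492,-.287),0,0)]:
    for nm,pp in (("t",[t]),("s",[s])):
        X,a,e,sc=fit(n,pp,z,x,th,y);print(n,nm,np.round(X,4),round(a,3),round(e,3),np.round(sc,2))
E
python3 m1.py
```

```text
[ 0.49442795 -0.22845773  0.1942728 ] 0.08542077542343576
plant t [0.6033 0.1396] 0.0 0.057 [0.97]
plant s [0.6039 0.1439] 0.0 0.054 [0.67]
saucer t [0.4651 0.3186] 0.0 0.091 [0.71]
saucer s [0.4672 0.3216] 0.0 0.039 [0.9]
clock t [ 0.646  -0.0928] -0.132 0.033 [0.61]
clock s [ 0.6466 -0.0927] -0.111 0.039 [0.98]
candle t [ 0.4824 -0.2276] 0.0 0.909 [0.62]
candle s [ 0.4921 -0.2849] 0.0 0.058 [0.55]
```

Converted, 0.345 m is 0.4313, 0.09 m is 0.1125.

Emit:
drive_tool([
  {"x": 0.05, "y": 0.015, "z": 0, "yaw": 0},
  {"x": 0.1063, "y": 0.0313, "z": 0, "yaw": 0},
  {"x": 0.1625, "y": 0.05, "z": 0, "yaw": 0},
  {"x": 0.2188, "y": 0.0625, "z": 0, "yaw": 0},
  {"x": 0.275, "y": 0.0813, "z": 0, "yaw": 0},
  {"x": 0.3313, "y": 0.1, "z": 0, "yaw": 0},
  {"x": 0.3875, "y": 0.1125, "z": 0, "yaw": 0},
  {"x": 0.4313, "y": 0.1313, "z": 0, "yaw": 0},
])

```text
clock: 12.8
eef_pos: [0.5968, 0.1209, 0.188]
eef_rot: [-2.22, -2.222, 0.001]
ft_force: [-0.4, 0.1, -0.5]
width: 0.0853
gripper_force: 0.0
```

Converted, 0.07 m is 0.0875, 0.05 m is 0.0625.

Emit:
drive_tool([
  {"x": 0.03, "y": 0.0075, "z": 0, "yaw": 0},
  {"x": 0.03, "y": 0.0075, "z": 0, "yaw": 0},
  {"x": 0.03, "y": 0.0075, "z": 0.025, "yaw": 0},
  {"x": 0.03, "y": 0.0075, "z": 0.0625, "yaw": 0},
  {"x": 0.03, "y": 0.0075, "z": 0.0875, "yaw": 0},
  {"x": 0.03, "y": 0.0075, "z": 0.0875, "yaw": 0},
  {"x": 0.03, "y": 0.0075, "z": 0.0875, "yaw": 0},
])

```text
clock: 13.5
eef_pos: [0.6028, 0.1419, 0.1186]
eef_rot: [-2.222, -2.22, 0.001]
ft_force: [0.1, 0.3, -0.3]
width: 0.0855
gripper_force: 0.0
```

Converted, 0.09 m is 0.1125, 0.001 m is 0.0013.

Emit:
drive_tool([
  {"x": 0, "y": 0.0013, "z": 0.0313, "yaw": 0},
  {"x": 0, "y": 0.0013, "z": 0.0625, "yaw": 0},
  {"x": 0, "y": 0.0013, "z": 0.0875, "yaw": 0},
  {"x": 0, "y": 0.0013, "z": 0.1063, "yaw": 0},
  {"x": 0, "y": 0.0013, "z": 0.1125, "yaw": 0},
  {"x": 0, "y": 0.0013, "z": 0.1125, "yaw": 0},
  {"x": 0, "y": 0.0013, "z": 0.1125, "yaw": 0},
])

```text
clock: 14.2
eef_pos: [0.6047, 0.1428, 0.0297]
eef_rot: [2.221, 2.221, 0.003]
ft_force: [0.3, 0.1, -0.4]
width: 0.0853
gripper_force: 0.0
```

Emit:
drive_tool([
  {"x": 0, "y": 0, "z": 0, "yaw": 0},
  {"x": 0, "y": 0, "z": 0, "yaw": 0},
  {"x": 0, "y": 0, "z": 0, "yaw": 0},
  {"x": 0, "y": 0, "z": 0, "yaw": 0},
  {"x": 0, "y": 0, "z": 0, "yaw": 0},
  {"x": 0, "y": 0, "z": 0, "yaw": 0},
  {"x": 0, "y": 0, "z": 0, "yaw": 0},
], grip=1)

```text
clock: 14.9
eef_pos: [0.6046, 0.1429, 0.0302]
eef_rot: [2.221, 2.221, 0.003]
ft_force: [-2.3, -0.7, 8.8]
width: 0.0634
gripper_force: 64.7
```

Converted, 0.13 m is 0.1625, -0.105 m is -0.1313.

Emit:
drive_tool([
  {"x": 0, "y": 0, "z": -0.0188, "yaw": 0},
  {"x": 0, "y": 0, "z": -0.0563, "yaw": 0},
  {"x": 0, "y": 0, "z": -0.0938, "yaw": 0},
  {"x": 0.0125, "y": -0.0125, "z": -0.125, "yaw": 0},
  {"x": 0.05, "y": -0.0375, "z": -0.125, "yaw": 0},
  {"x": 0.0875, "y": -0.0688, "z": -0.125, "yaw": 0},
  {"x": 0.125, "y": -0.1, "z": -0.125, "yaw": 0},
  {"x": 0.1625, "y": -0.1313, "z": -0.125, "yaw": 0},
])

```text
clock: 15.7
eef_pos: [0.4978, 0.2737, 0.1288]
eef_rot: [2.222, 2.221, 0.001]
ft_force: [-0.1, 1.1, -1.4]
width: 0.0635
gripper_force: 66.6
```

Converted, 0.05 m is 0.0625, 0.047 m is 0.0588.

Emit:
drive_tool([
  {"x": 0.0375, "y": -0.025, "z": 0, "yaw": 0},
  {"x": 0.0563, "y": -0.0388, "z": 0, "yaw": 0},
  {"x": 0.0588, "y": -0.0413, "z": 0, "yaw": 0},
  {"x": 0.0588, "y": -0.0413, "z": 0, "yaw": 0},
  {"x": 0.0588, "y": -0.0413, "z": 0.025, "yaw": 0},
  {"x": 0.0588, "y": -0.0413, "z": 0.05, "yaw": 0},
  {"x": 0.0588, "y": -0.0413, "z": 0.0625, "yaw": 0},
  {"x": 0.0588, "y": -0.0413, "z": 0.0625, "yaw": 0},
])

```text
clock: 16.5
eef_pos: [0.4655, 0.3185, 0.0771]
eef_rot: [-2.222, -2.22, 0.004]
ft_force: [-0.4, -0.0, -2.7]
width: 0.064
gripper_force: 66.5
```

```bash
python3 - <<'E'
from fit import *
s=cams.capture("side");o=get_obs();print(o["eef_pos"],o["width"])
c=proj(s,[.466,.32,.06]).astype(int)
cv2.imwrite("pics/c3.png",cv2.resize(s["pixels"][c[1]-90:c[1]+90,c[0]-100:c[0]+100],(0,0),fx=2.5,fy=2.5)[:,:,::-1])
print(fit("saucer",[s],0,(.466,.32)))
E
```

```text
[0.46600603 0.31899335 0.07811775] 0.06326900928146217
(array([0.46707469, 0.32288485]), np.float64(0.0), np.float64(0.09777081362346263), [0.74])
```

View pics/c3.png

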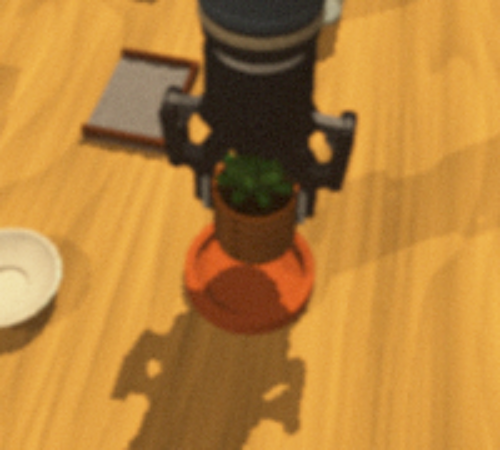

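The plant hangs upright over the saucer (crop 250,270), and the empty dock (145,95) opens away from the robot.

Converted, 0.049 m is 0.0613, 0.048 m is 0.06.

Emit:
drive_tool([
  {"x": 0.0013, "y": 0, "z": 0.025, "yaw": 0},
  {"x": 0.0013, "y": 0, "z": 0.0438, "yaw": 0},
  {"x": 0.0013, "y": 0, "z": 0.0525, "yaw": 0},
  {"x": 0.0013, "y": 0, "z": 0.0563, "yaw": 0},
  {"x": 0.0013, "y": 0, "z": 0.0588, "yaw": 0},
  {"x": 0.0013, "y": 0, "z": 0.06, "yaw": 0},
  {"x": 0.0013, "y": 0, "z": 0.0613, "yaw": 0},
  {"x": 0.0013, "y": 0, "z": 0.0613, "yaw": 0},
])

```text
clock: 17.4
eef_pos: [0.466, 0.3209, 0.0296]
eef_rot: [-2.221, -2.221, -0.001]
ft_force: [-0.4, 0.1, -1.7]
width: 0.0637
gripper_force: 66.6
```

Converted, 0.001 m is 0.0013.

Emit:
drive_tool([
  {"x": 0, "y": 0, "z": 0.0013, "yaw": 0},
  {"x": 0, "y": 0, "z": 0.0013, "yaw": 0},
])

```text
clock: 17.6
eef_pos: [0.466, 0.3209, 0.0292]
eef_rot: [2.221, 2.221, 0.002]
ft_force: [-2.3, -1.4, 5.8]
width: 0.0638
gripper_force: 67.2
```

Converted, -0.08 m is -0.1, -0.04 m is -0.05.

Emit:
drive_tool([
  {"x": 0, "y": 0, "z": 0, "yaw": 0},
  {"x": 0, "y": 0, "z": 0, "yaw": 0},
  {"x": 0, "y": 0, "z": 0, "yaw": 0},
  {"x": 0, "y": 0, "z": 0, "yaw": 0},
  {"x": 0, "y": 0, "z": 0, "yaw": 0},
  {"x": 0, "y": 0, "z": -0.0125, "yaw": 0},
  {"x": 0, "y": 0, "z": -0.05, "yaw": 0},
  {"x": 0, "y": 0, "z": -0.1, "yaw": 0},
], grip=0)

```text
clock: 18.4
eef_pos: [0.4648, 0.3201, 0.1084]
eef_rot: [-2.221, -2.221, 0.005]
ft_force: [0.5, 0.5, 1.1]
width: 0.0858
gripper_force: 0.0
```

Converted, -0.28 m is -0.35, -0.24 m is -0.3.

Emit:
drive_tool([
  {"x": -0.0125, "y": 0, "z": -0.05, "yaw": 0},
  {"x": -0.05, "y": 0, "z": -0.1, "yaw": 0},
  {"x": -0.1, "y": 0, "z": -0.1, "yaw": 0},
  {"x": -0.15, "y": 0, "z": -0.1, "yaw": 0},
  {"x": -0.2, "y": 0, "z": -0.1, "yaw": 0},
  {"x": -0.25, "y": 0, "z": -0.1, "yaw": 0},
  {"x": -0.3, "y": 0, "z": -0.1, "yaw": 0},
  {"x": -0.35, "y": 0, "z": -0.1, "yaw": 0},
])

```text
clock: 19.2
eef_pos: [0.4656, 0.0393, 0.1892]
eef_rot: [2.221, 2.221, 0.001]
ft_force: [1.0, 0.4, 0.1]
width: 0.0854
gripper_force: 0.0
```

```bash
python3 - <<'E'
from fit import *
t=cams.capture("top");s=cams.capture("side");save(t,"t4")
o=get_obs();print(o["eef_pos"],o["width"])
for n,z,x,th,y in [("plant",.005,(.466,.32),0,0),("saucer",0,(.465,.32),0,0),("clock",.010,(.646,-.093),-.14,1),("dock",0,(.603,.15),-.05,1)]:
    for nm,pp in (("t",[t]),("s",[s])):
        X,a,e,sc=fit(n,pp,z,x,th,y);print(n,nm,np.round(X,4),round(a,3),round(e,3),np.round(sc,2))
cv2.imwrite("pics/c4.png",cv2.resize(t["pixels"][140:300,150:390],(0,0),fx=3,fy=3)[:,:,::-1])
E
```

```text
[0.46553485 0.03712364 0.18921262] 0.08565859253981875
plant t [0.4647 0.318 ] 0.0 0.038 [0.69]
plant s [0.4668 0.3214] 0.0 0.055 [0.78]
saucer t [0.4666 0.3199] 0.0 0.045 [0.81]
saucer s [0.4675 0.3236] 0.0 0.107 [0.88]
clock t [ 0.6454 -0.0937] -0.116 0.047 [0.56]
clock s [ 0.6467 -0.0926] -0.108 0.036 [0.9]
dock t [0.603 0.15 ] -0.05 0.0 []
dock s [0.6042 0.151 ] -0.048 0.087 [0.56]
```

View pics/c4.png

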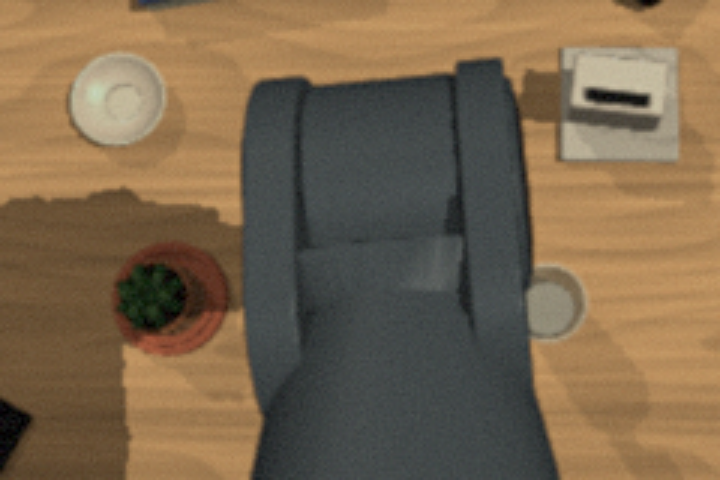

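The plant sits centred in the saucer (crop 170,298). The clock is still on the slab (618,90), turned slightly clockwise.

Converted, 0.18 m is 0.225, -0.12 m is -0.15, 0.12 rad is 0.0382.

Emit:
drive_tool([
  {"x": -0.0313, "y": 0.0438, "z": 0, "yaw": 0.0095},
  {"x": -0.0625, "y": 0.0875, "z": 0, "yaw": 0.0191},
  {"x": -0.0938, "y": 0.1313, "z": 0, "yaw": 0.0286},
  {"x": -0.125, "y": 0.175, "z": 0, "yaw": 0.0382},
  {"x": -0.15, "y": 0.2063, "z": 0, "yaw": 0.0382},
  {"x": -0.1625, "y": 0.225, "z": 0, "yaw": 0.0382},
  {"x": -0.1625, "y": 0.225, "z": 0.025, "yaw": 0.0382},
  {"x": -0.1625, "y": 0.225, "z": 0.0625, "yaw": 0.0382},
])

```text
clock: 20.5
eef_pos: [0.6476, -0.089, 0.1386]
eef_rot: [2.349, 2.083, 0.003]
ft_force: [-0.5, 0.5, -0.3]
width: 0.0855
gripper_force: 0.0
```

Emit:
drive_tool([
  {"x": 0, "y": 0, "z": 0, "yaw": 0},
  {"x": 0, "y": 0, "z": 0, "yaw": 0},
  {"x": 0, "y": 0, "z": 0, "yaw": 0},
])

```text
clock: 20.8
eef_pos: [0.6465, -0.0888, 0.1398]
eef_rot: [2.349, 2.084, 0.002]
ft_force: [1.1, -0.7, 0.3]
width: 0.0854
gripper_force: 0.0
```

Converted, 0.101 m is 0.1263, -0.004 m is -0.005.

Emit:
drive_tool([
  {"x": -0.005, "y": 0, "z": 0.0375, "yaw": 0},
  {"x": -0.005, "y": 0, "z": 0.075, "yaw": 0},
  {"x": -0.005, "y": 0, "z": 0.1063, "yaw": 0},
  {"x": -0.005, "y": 0, "z": 0.1225, "yaw": 0},
  {"x": -0.005, "y": 0, "z": 0.1263, "yaw": 0},
  {"x": -0.005, "y": 0, "z": 0.1263, "yaw": 0},
  {"x": -0.005, "y": 0, "z": 0.1263, "yaw": 0},
])

```text
clock: 21.5
eef_pos: [0.6464, -0.0933, 0.0389]
eef_rot: [2.349, 2.083, 0.002]
ft_force: [0.8, -0.7, 0.3]
width: 0.0853
gripper_force: 0.0
```

Emit:
drive_tool([
  {"x": 0, "y": 0, "z": 0, "yaw": 0},
  {"x": 0, "y": 0, "z": 0, "yaw": 0},
  {"x": 0, "y": 0, "z": 0, "yaw": 0},
  {"x": 0, "y": 0, "z": 0, "yaw": 0},
  {"x": 0, "y": 0, "z": 0, "yaw": 0},
  {"x": 0, "y": 0, "z": 0, "yaw": 0},
  {"x": 0, "y": 0, "z": 0, "yaw": 0},
  {"x": 0, "y": 0, "z": 0, "yaw": 0},
], grip=1)

```text
clock: 22.3
eef_pos: [0.646, -0.0933, 0.0382]
eef_rot: [2.35, 2.083, 0.002]
ft_force: [0.6, -0.1, 5.6]
width: 0.0497
gripper_force: 63.8
```

Converted, 0.16 m is 0.2, 0.12 m is 0.15, -0.07 rad is -0.0223.

Emit:
drive_tool([
  {"x": 0, "y": 0, "z": -0.0188, "yaw": 0},
  {"x": 0, "y": 0, "z": -0.0563, "yaw": 0},
  {"x": 0, "y": 0, "z": -0.0938, "yaw": 0},
  {"x": 0.0125, "y": -0.0038, "z": -0.125, "yaw": -0.0032},
  {"x": 0.05, "y": -0.015, "z": -0.125, "yaw": -0.0064},
  {"x": 0.1, "y": -0.03, "z": -0.125, "yaw": -0.0095},
  {"x": 0.15, "y": -0.045, "z": -0.125, "yaw": -0.0159},
  {"x": 0.2, "y": -0.06, "z": -0.125, "yaw": -0.0223},
])

```text
clock: 23.1
eef_pos: [0.6159, 0.0726, 0.1368]
eef_rot: [-2.276, -2.165, 0.001]
ft_force: [0.6, 0.9, -2.6]
width: 0.0493
gripper_force: 63.4
```

Converted, 0.075 m is 0.0938, 0.07 m is 0.0875.

Emit:
drive_tool([
  {"x": 0.0375, "y": -0.01, "z": 0, "yaw": 0},
  {"x": 0.0688, "y": -0.0175, "z": 0, "yaw": 0},
  {"x": 0.0875, "y": -0.0225, "z": 0, "yaw": 0},
  {"x": 0.0938, "y": -0.0238, "z": 0, "yaw": 0},
  {"x": 0.0938, "y": -0.0238, "z": 0.025, "yaw": 0},
  {"x": 0.0938, "y": -0.0238, "z": 0.0563, "yaw": 0},
  {"x": 0.0938, "y": -0.0238, "z": 0.075, "yaw": 0},
  {"x": 0.0938, "y": -0.0238, "z": 0.075, "yaw": 0},
])

```text
clock: 23.9
eef_pos: [0.6002, 0.1457, 0.0749]
eef_rot: [-2.276, -2.162, 0.006]
ft_force: [-0.1, 0.2, -2.7]
width: 0.0497
gripper_force: 63.1
```

```bash
python3 - <<'E'
from fit import *
from scipy.spatial.transform import Rotation as R
s=cams.capture("side");o=get_obs();print(o["eef_pos"],o["width"],R.from_rotvec(o["eef_rot"]).as_matrix()[:,1])
c=proj(s,[.603,.15,.04]).astype(int)
cv2.imwrite("pics/c5.png",cv2.resize(s["pixels"][c[1]-75:c[1]+75,c[0]-90:c[0]+90],(0,0),fx=3,fy=3)[:,:,::-1])
z=o["eef_pos"][2]-.0283
print(fit("clock",[s],z,(.603,.15),-.05,1)[:3],fit("dock",[s],0,(.603,.15),-.05,1)[:3])
E
```

```text
[0.60104781 0.14604589 0.07642018] 0.04949982065366776 [ 0.99868859 -0.05114531 -0.00229192]
(array([0.60055093, 0.14844847]), np.float64(0.014087144847636526), np.float64(0.19488926746166946)) (array([0.60374477, 0.15055178]), np.float64(-0.05939487793188166), np.float64(0.16164080843423412))
```

View pics/c5.png

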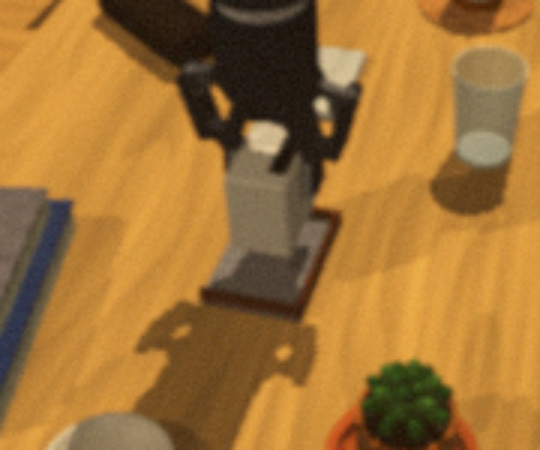

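The clock hangs upright above the dock (crop 270,250) and is roughly square with it. I'll shift it by 3 to 4 mm and lower.

Converted, 0.0425 m is 0.0531, 0.0415 m is 0.0519.

Emit:
drive_tool([
  {"x": 0.005, "y": 0.0038, "z": 0.0125, "yaw": 0},
  {"x": 0.005, "y": 0.0038, "z": 0.0275, "yaw": 0},
  {"x": 0.005, "y": 0.0038, "z": 0.04, "yaw": 0},
  {"x": 0.005, "y": 0.0038, "z": 0.0463, "yaw": 0},
  {"x": 0.005, "y": 0.0038, "z": 0.05, "yaw": 0},
  {"x": 0.005, "y": 0.0038, "z": 0.0519, "yaw": 0},
  {"x": 0.005, "y": 0.0038, "z": 0.0531, "yaw": 0},
  {"x": 0.005, "y": 0.0038, "z": 0.0531, "yaw": 0},
])

```text
clock: 24.85
eef_pos: [0.6049, 0.1511, 0.035]
eef_rot: [2.276, 2.165, 0.001]
ft_force: [0.7, -0.1, -3.5]
width: 0.0496
gripper_force: 63.1
```

Converted, -0.001 m is -0.0013.

Emit:
drive_tool([
  {"x": 0, "y": -0.0013, "z": 0.0013, "yaw": 0},
  {"x": 0, "y": -0.0013, "z": 0.0013, "yaw": 0},
])

```text
clock: 25.05
eef_pos: [0.6041, 0.1513, 0.0342]
eef_rot: [2.276, 2.165, 0.001]
ft_force: [0.2, -0.2, -2.2]
width: 0.0494
gripper_force: 63.3
```

Converted, 0.001 m is 0.0013.

Emit:
drive_tool([
  {"x": 0, "y": 0, "z": 0.0013, "yaw": 0},
  {"x": 0, "y": 0, "z": 0.0013, "yaw": 0},
])

```text
clock: 25.25
eef_pos: [0.6041, 0.1513, 0.0342]
eef_rot: [2.276, 2.165, 0.002]
ft_force: [-2.9, -0.9, 7.6]
width: 0.0495
gripper_force: 64.5
```

Converted, -0.08 m is -0.1, -0.04 m is -0.05.

Emit:
drive_tool([
  {"x": 0, "y": 0, "z": 0, "yaw": 0},
  {"x": 0, "y": 0, "z": 0, "yaw": 0},
  {"x": 0, "y": 0, "z": 0, "yaw": 0},
  {"x": 0, "y": 0, "z": 0, "yaw": 0},
  {"x": 0, "y": 0, "z": 0, "yaw": 0},
  {"x": 0, "y": 0, "z": -0.0125, "yaw": 0},
  {"x": 0, "y": 0, "z": -0.05, "yaw": 0},
  {"x": 0, "y": 0, "z": -0.1, "yaw": 0},
], grip=0)

```text
clock: 26.05
eef_pos: [0.6026, 0.1508, 0.1127]
eef_rot: [-2.275, -2.164, 0.005]
ft_force: [0.6, 0.1, 0.5]
width: 0.0855
gripper_force: 0.0
```

Converted, -0.26 m is -0.325, -0.005 m is -0.0063.

Emit:
drive_tool([
  {"x": 0, "y": 0, "z": -0.05, "yaw": 0},
  {"x": -0.025, "y": -0.0063, "z": -0.1, "yaw": 0},
  {"x": -0.075, "y": -0.0188, "z": -0.1, "yaw": 0},
  {"x": -0.125, "y": -0.0313, "z": -0.1, "yaw": 0},
  {"x": -0.175, "y": -0.0375, "z": -0.1, "yaw": 0},
  {"x": -0.225, "y": -0.05, "z": -0.1, "yaw": 0},
  {"x": -0.275, "y": -0.0563, "z": -0.1, "yaw": 0},
  {"x": -0.325, "y": -0.0688, "z": -0.1, "yaw": 0},
])

```text
clock: 26.85
eef_pos: [0.5357, -0.1073, 0.1937]
eef_rot: [2.275, 2.165, 0.001]
ft_force: [1.3, -0.4, -0.6]
width: 0.0852
gripper_force: 0.0
```

Converted, -0.183 m is -0.2288, -0.17 m is -0.2125.

Emit:
drive_tool([
  {"x": -0.05, "y": -0.0125, "z": 0, "yaw": 0},
  {"x": -0.1, "y": -0.0188, "z": 0, "yaw": 0},
  {"x": -0.15, "y": -0.0313, "z": 0, "yaw": 0},
  {"x": -0.1875, "y": -0.0375, "z": 0, "yaw": 0},
  {"x": -0.2125, "y": -0.0438, "z": 0, "yaw": 0},
  {"x": -0.2288, "y": -0.0438, "z": 0, "yaw": 0},
  {"x": -0.2288, "y": -0.0438, "z": 0, "yaw": 0},
])

```text
clock: 27.55
eef_pos: [0.4918, -0.288, 0.1931]
eef_rot: [2.278, 2.163, 0.0]
ft_force: [0.5, -0.1, 0.3]
width: 0.0852
gripper_force: 0.0
```

```bash
python3 - <<'E'
from fit import *
t=cams.capture("top");s=cams.capture("side")
o=get_obs();print(o["eef_pos"],o["eef_rot"],o["width"])
for n,z,x,th,y in [("candle",.004,(.492,-.286),0,0),("slab",0,(.644,-.095),0,1),("clock",.006,(.603,.15),-.05,1),("dock",0,(.603,.15),-.05,1)]:
    for nm,pp in (("t",[t]),("s",[s])):
        X,a,e,sc=fit(n,pp,z,x,th,y);print(n,nm,np.round(X,4),round(a,3),round(e,3),np.round(sc,2))
c=proj(s,[.603,.1,.04]).astype(int)
a=cv2.resize(s["pixels"][c[1]-75:c[1]+75,c[0]-60:c[0]+60],(0,0),fx=3,fy=3);b=cv2.resize(t["pixels"][130:280,230:370],(0,0),fx=3,fy=3)
cv2.imwrite("pics/c6.png",np.hstack([a,b])[:,:,::-1])
E
```

```text
[ 0.49196722 -0.28629052  0.19292537] [-2.27615010e+00 -2.16492669e+00 -5.42737853e-04] 0.08580690563496741
candle t [ 0.4916 -0.287 ] 0.0 0.03 [0.83]
candle s [ 0.492  -0.2878] 0.0 0.085 [0.88]
slab t [ 0.6454 -0.0978] -0.026 0.026 [0.97]
slab s [ 0.6455 -0.096 ] 0.019 0.058 [0.79]
clock t [0.6032 0.1516] -0.028 0.055 [0.7]
clock s [0.6042 0.1525] -0.048 0.035 [0.66]
dock t [0.6005 0.1469] -0.018 0.266 [0.77]
dock s [0.6016 0.1516] -0.064 0.188 [0.79]
```

View pics/c6.png

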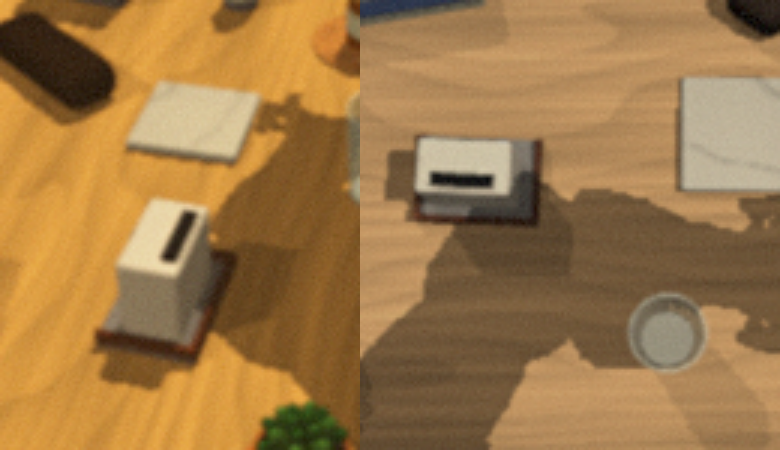

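The clock stands square in the dock (left crop 165,275), with its snooze bar towards the robot so the dial faces the open side. The slab is free. Now the candle.

Converted, 0.163 m is 0.2038, 0.035 m is 0.0438.

Emit:
drive_tool([
  {"x": 0, "y": 0, "z": 0.0438, "yaw": 0},
  {"x": 0, "y": 0, "z": 0.0875, "yaw": 0},
  {"x": 0, "y": 0, "z": 0.125, "yaw": 0},
  {"x": 0, "y": 0, "z": 0.1625, "yaw": 0},
  {"x": 0, "y": 0, "z": 0.1938, "yaw": 0},
  {"x": 0, "y": 0, "z": 0.2038, "yaw": 0},
  {"x": 0, "y": 0, "z": 0.2038, "yaw": 0},
  {"x": 0, "y": 0, "z": 0.2038, "yaw": 0},
])

```text
clock: 28.85
eef_pos: [0.4924, -0.2871, 0.0308]
eef_rot: [2.275, 2.165, 0.001]
ft_force: [0.1, -0.6, 0.9]
width: 0.0856
gripper_force: 0.0
```

Emit:
drive_tool([
  {"x": 0, "y": 0, "z": 0, "yaw": 0},
  {"x": 0, "y": 0, "z": 0, "yaw": 0},
  {"x": 0, "y": 0, "z": 0, "yaw": 0},
  {"x": 0, "y": 0, "z": 0, "yaw": 0},
  {"x": 0, "y": 0, "z": 0, "yaw": 0},
  {"x": 0, "y": 0, "z": 0, "yaw": 0},
  {"x": 0, "y": 0, "z": 0, "yaw": 0},
  {"x": 0, "y": 0, "z": 0, "yaw": 0},
], grip=1)

```text
clock: 29.65
eef_pos: [0.4926, -0.2872, 0.0315]
eef_rot: [2.274, 2.164, 0.001]
ft_force: [-1.5, 0.8, 6.9]
width: 0.0601
gripper_force: 62.9
```

Converted, 0.125 m is 0.1563, -0.1 m is -0.125.

Emit:
drive_tool([
  {"x": 0, "y": 0, "z": -0.0188, "yaw": 0},
  {"x": 0, "y": 0, "z": -0.0563, "yaw": 0},
  {"x": 0, "y": 0, "z": -0.0938, "yaw": 0},
  {"x": 0.0125, "y": 0.0088, "z": -0.125, "yaw": 0},
  {"x": 0.0438, "y": 0.0313, "z": -0.125, "yaw": 0},
  {"x": 0.0813, "y": 0.0588, "z": -0.125, "yaw": 0},
  {"x": 0.1188, "y": 0.0875, "z": -0.125, "yaw": 0},
  {"x": 0.1563, "y": 0.1125, "z": -0.125, "yaw": 0},
])

```text
clock: 30.45
eef_pos: [0.5888, -0.1654, 0.1303]
eef_rot: [2.276, 2.164, 0.001]
ft_force: [0.2, -0.3, -3.0]
width: 0.0605
gripper_force: 65.9
```

Converted, 0.073 m is 0.0913, 0.07 m is 0.0875.

Emit:
drive_tool([
  {"x": 0.0375, "y": 0.0275, "z": 0, "yaw": 0},
  {"x": 0.0688, "y": 0.05, "z": 0, "yaw": 0},
  {"x": 0.0875, "y": 0.0638, "z": 0, "yaw": 0},
  {"x": 0.0913, "y": 0.0663, "z": 0, "yaw": 0},
  {"x": 0.0913, "y": 0.0663, "z": 0.025, "yaw": 0},
  {"x": 0.0913, "y": 0.0663, "z": 0.0563, "yaw": 0},
  {"x": 0.0913, "y": 0.0663, "z": 0.075, "yaw": 0},
  {"x": 0.0913, "y": 0.0663, "z": 0.075, "yaw": 0},
])

```text
clock: 31.25
eef_pos: [0.6422, -0.0969, 0.0676]
eef_rot: [-2.275, -2.162, 0.005]
ft_force: [-0.7, -0.2, -3.0]
width: 0.0604
gripper_force: 65.9
```

Emit:
drive_tool([
  {"x": 0, "y": 0, "z": 0, "yaw": 0},
  {"x": 0, "y": 0, "z": 0, "yaw": 0},
])

```text
clock: 31.45
eef_pos: [0.645, -0.0968, 0.0712]
eef_rot: [2.276, 2.164, 0.002]
ft_force: [0.1, 0.4, -3.0]
width: 0.0602
gripper_force: 65.9
```

Target TCP z is about 0.037.

Converted, 0.034 m is 0.0425, 0.033 m is 0.0413.

Emit:
drive_tool([
  {"x": 0, "y": 0, "z": 0.0125, "yaw": 0},
  {"x": 0, "y": 0, "z": 0.025, "yaw": 0},
  {"x": 0, "y": 0, "z": 0.0338, "yaw": 0},
  {"x": 0, "y": 0, "z": 0.0388, "yaw": 0},
  {"x": 0, "y": 0, "z": 0.0413, "yaw": 0},
  {"x": 0, "y": 0, "z": 0.0425, "yaw": 0},
  {"x": 0, "y": 0, "z": 0.0425, "yaw": 0},
])

```text
clock: 32.15
eef_pos: [0.6438, -0.096, 0.0375]
eef_rot: [-2.276, -2.165, -0.0]
ft_force: [-8.5, 1.7, 14.3]
width: 0.0605
gripper_force: 66.3
```

Converted, 0.001 m is 0.0013.

Emit:
drive_tool([
  {"x": 0, "y": 0, "z": 0.0013, "yaw": 0},
  {"x": 0, "y": 0, "z": 0.0013, "yaw": 0},
])

```text
clock: 32.35
eef_pos: [0.6439, -0.096, 0.0375]
eef_rot: [2.276, 2.165, 0.001]
ft_force: [-11.4, 1.3, 23.6]
width: 0.0598
gripper_force: 66.5
```

Emit:
drive_tool([
  {"x": 0, "y": 0, "z": -0.0013, "yaw": 0},
  {"x": 0, "y": 0, "z": -0.0019, "yaw": 0},
  {"x": 0, "y": 0, "z": -0.0019, "yaw": 0},
])

```text
clock: 32.65
eef_pos: [0.6441, -0.096, 0.0375]
eef_rot: [-2.276, -2.165, -0.0]
ft_force: [-6.9, 0.7, 10.3]
width: 0.0604
gripper_force: 66.0
```

Converted, -0.08 m is -0.1, -0.04 m is -0.05.

Emit:
drive_tool([
  {"x": 0, "y": 0, "z": 0, "yaw": 0},
  {"x": 0, "y": 0, "z": 0, "yaw": 0},
  {"x": 0, "y": 0, "z": 0, "yaw": 0},
  {"x": 0, "y": 0, "z": 0, "yaw": 0},
  {"x": 0, "y": 0, "z": 0, "yaw": 0},
  {"x": 0, "y": 0, "z": -0.0125, "yaw": 0},
  {"x": 0, "y": 0, "z": -0.05, "yaw": 0},
  {"x": 0, "y": 0, "z": -0.1, "yaw": 0},
], grip=0)

```text
clock: 33.45
eef_pos: [0.6433, -0.096, 0.116]
eef_rot: [-2.274, -2.163, 0.003]
ft_force: [0.5, -0.7, 0.7]
width: 0.0855
gripper_force: 0.0
```

Converted, -0.21 m is -0.2625, -0.18 m is -0.225.

Emit:
drive_tool([
  {"x": 0, "y": 0, "z": -0.05, "yaw": 0},
  {"x": -0.025, "y": -0.0125, "z": -0.1, "yaw": 0},
  {"x": -0.075, "y": -0.05, "z": -0.1, "yaw": 0},
  {"x": -0.125, "y": -0.0875, "z": -0.1, "yaw": 0},
  {"x": -0.175, "y": -0.125, "z": -0.1, "yaw": 0},
  {"x": -0.225, "y": -0.1625, "z": -0.1, "yaw": 0},
  {"x": -0.2625, "y": -0.2, "z": -0.1, "yaw": 0},
  {"x": -0.2625, "y": -0.2, "z": -0.1, "yaw": 0},
])

```text
clock: 34.25
eef_pos: [0.4707, -0.3009, 0.1974]
eef_rot: [2.281, 2.159, -0.002]
ft_force: [0.9, 0.2, 0.0]
width: 0.0854
gripper_force: 0.0
```

```bash
python3 - <<'E'
from fit import *
t=cams.capture("top");s=cams.capture("side")
o=get_obs();print(o["eef_pos"],o["width"],o["gripper_force"])
for n,z,x,th,y in [("candle",.01,(.645,-.096),0,0),("slab",0,(.644,-.095),0,1),("clock",.006,(.603,.15),-.05,1),("plant",.005,(.466,.32),0,0),("saucer",0,(.466,.32),0,0),("tumbler",0,(.455,-.03),0,0),("lotion",0,(.654,-.344),0,0)]:
    for nm,pp in (("t",[t]),("s",[s])):
        X,a,e,sc=fit(n,pp,z,x,th,y);print(n,nm,np.round(X,4),round(a,3),round(e,3),np.round(sc,2))
a=cv2.resize(s["pixels"][110:360,210:430],(0,0),fx=1.8,fy=1.8);b=cv2.resize(t["pixels"][100:325,160:380],(0,0),fx=1.8,fy=2)
cv2.imwrite("pics/c7.png",np.hstack([a,b])[:,:,::-1])
E
```

```text
[ 0.47369227 -0.29875284  0.19721332] 0.08537652877202663 0.0
candle t [ 0.6436 -0.0984] 0.0 0.04 [0.87]
candle s [ 0.6451 -0.0942] 0.0 0.076 [0.59]
slab t [ 0.645 -0.098] -0.019 0.023 [0.68]
slab s [ 0.644 -0.095] 0.0 0.0 []
clock t [0.6039 0.1514] -0.042 0.07 [0.85]
clock s [0.6034 0.1518] -0.052 0.055 [0.81]
plant t [0.4637 0.3172] 0.0 0.065 [0.68]
plant s [0.4653 0.3217] 0.0 0.057 [0.63]
saucer t [0.4651 0.3188] 0.0 0.055 [0.61]
saucer s [0.4671 0.3223] 0.0 0.107 [0.73]
tumbler t [ 0.4548 -0.0274] 0.0 0.05 [0.59]
tumbler s [ 0.4556 -0.0315] 0.0 0.105 [0.97]
lotion t [ 0.6547 -0.3416] 0.0 0.093 [0.84]
lotion s [ 0.6539 -0.3408] 0.0 0.073 [0.72]
```

View pics/c7.png

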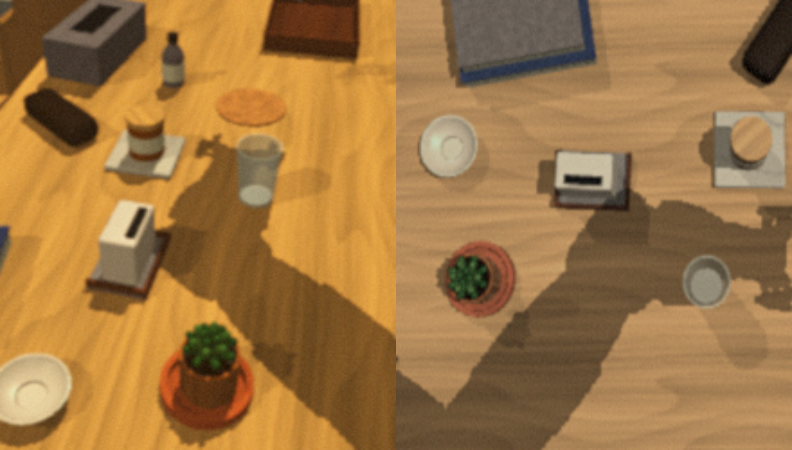

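The candle is on the slab (crop 147,135), the clock in the dock (127,245) and the plant in the saucer (210,365). All are upright and centred, and the glass and lotion bottle haven't moved.

```bash
python3 -c "
from workcell import bot
print(bot.job_done())"
```

```text
the job is handed in; nothing more can be done
None
```

I handed in the job at about 34 s of the 106 s allowed: the plant is in the saucer, the candle on the slab, and the clock in the dock with its dial facing the open side. In the last pictures all three stood upright and released, each within about 5 mm of its place's middle, and the glass and lotion bottle had not moved; no verdict was returned.

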